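# Reload the bench wire stands and lock the spools on with their bayonet caps

## Task

Reload the wire stands for the next harness: unlock the cap over the empty spool (push down, quarter turn counter-clockwise), take it off and put the empty spool in the crate. Put every full spool on a stand of its own and lock each one down with a cap: slot over the cross pin, push down against the spring, turn a quarter turn clockwise and let go, so that the pin seats in the cap's pocket; a cap may be left over. Leave the pliers, the battery pack and the connector box where they are.

Things in the scene. Friction and masses are not known exactly. Their poses are not given: they have to be found in the camera images.
- stand0: Wire-spool stand fixed to the bench: round grey base 110 mm across, 14 mm high; upright steel spindle 16 mm thick with a cross pin near its top, above it a tapered nose up to 114 mm. Origin: centre of the base's underside, at bench height; z up the spindle, x along the cross pin. A spool rests on a sprung plate 60 mm across, free height 44 mm, with a cone (33 mm wide, 12 high) that centres its bore.
- stand0_pin (a point): Middle of stand0's cross pin: 28 mm tip to tip along x, 6 mm thick, 104 mm above the bench. Cap centre heights above the bench, with a spool: perched on the pin 125 mm, pin in the slot but not pressed 118 mm, pressed far enough to turn 109 mm (free to turn below 110.5), locked 114 mm.
- brake0 (a joint): How far the sprung plate of stand0 is pressed down, m: 0 free, 0.016 the end of its travel, about 0.004 with a spool locked in. The spring pushes up with 8 N at 0 and 0.6 N more for each mm. A spool's centre is at 72 mm above the bench when it sits unpressed, 68 mm when locked.
- stand1: Wire-spool stand fixed to the bench: round grey base 110 mm across, 14 mm high; upright steel spindle 16 mm thick with a cross pin near its top, above it a tapered nose up to 114 mm. Origin: centre of the base's underside, at bench height; z up the spindle, x along the cross pin. A spool rests on a sprung plate 60 mm across, free height 44 mm, with a cone (33 mm wide, 12 high) that centres its bore.
- stand1_pin (a point): Middle of stand1's cross pin: 28 mm tip to tip along x, 6 mm thick, 104 mm above the bench. Cap centre heights above the bench, with a spool: perched on the pin 125 mm, pin in the slot but not pressed 118 mm, pressed far enough to turn 109 mm (free to turn below 110.5), locked 114 mm.
- brake1 (a joint): How far the sprung plate of stand1 is pressed down, m: 0 free, 0.016 the end of its travel, about 0.004 with a spool locked in. The spring pushes up with 8 N at 0 and 0.6 N more for each mm. A spool's centre is at 72 mm above the bench when it sits unpressed, 68 mm when locked.
- stand2: Wire-spool stand fixed to the bench: round grey base 110 mm across, 14 mm high; upright steel spindle 16 mm thick with a cross pin near its top, above it a tapered nose up to 114 mm. Origin: centre of the base's underside, at bench height; z up the spindle, x along the cross pin. A spool rests on a sprung plate 60 mm across, free height 44 mm, with a cone (33 mm wide, 12 high) that centres its bore.
- stand2_pin (a point): Middle of stand2's cross pin: 28 mm tip to tip along x, 6 mm thick, 104 mm above the bench. Cap centre heights above the bench, with a spool: perched on the pin 125 mm, pin in the slot but not pressed 118 mm, pressed far enough to turn 109 mm (free to turn below 110.5), locked 114 mm.
- brake2 (a joint): How far the sprung plate of stand2 is pressed down, m: 0 free, 0.016 the end of its travel, about 0.004 with a spool locked in. The spring pushes up with 8 N at 0 and 0.6 N more for each mm. A spool's centre is at 72 mm above the bench when it sits unpressed, 68 mm when locked.
- spool0_c (a point): Centre (28 mm above its underside) of a full white spool of grey wire, one solid piece: 66 mm across the flanges, 56 mm high, wound out almost to the flanges, straight bore of 36 mm right through; about 0.3 kg. Its z is the spool's axis, up or down alike. It stands on end on the bench. May be absent (None): two or three full spools are there.
- spool1_c (a point): Centre (28 mm above its underside) of a full white spool of grey wire, one solid piece: 66 mm across the flanges, 56 mm high, wound out almost to the flanges, straight bore of 36 mm right through; about 0.3 kg. Its z is the spool's axis, up or down alike. It stands on end on the bench. May be absent (None): two or three full spools are there.
- spool2_c (a point): Centre (28 mm above its underside) of a full white spool of grey wire, one solid piece: 66 mm across the flanges, 56 mm high, wound out almost to the flanges, straight bore of 36 mm right through; about 0.3 kg. Its z is the spool's axis, up or down alike. It stands on end on the bench. May be absent (None): two or three full spools are there.
- empty_c (a point): Centre (28 mm above its underside) of the empty spool: the same white reel, 66 mm across, 56 mm high, 36 mm bore, but with a bare core 42 mm thick between its two flanges, each 6 mm thick; about 70 g. At the start it sits on stand0, held down by a locked cap.
- cap0_c (a point): Centre (18 mm above its underside) of a locking cap of the same make as cap1, locked over the empty spool on stand0 at the start. Unlock: push down about 5 mm, turn a quarter turn counter-clockwise seen from above, lift off. Lock: slot over the pin, push down (about 13 N), turn a quarter turn clockwise, let it rise; its y then lies along the pin (x along the pin when the pin is in the slot).
- cap1_c (a point): Centre (18 mm above its underside) of a cap: eight-sided black knob, 56 mm across flats (facing x, y and diagonals), 36 mm high, open top, 0.11 kg. z up. Aluminium floor 8 mm thick with a 20 mm hole and, along x, a slot 10 x 35 mm for the pin; along y a blind pocket 10 mm wide, 3 mm deep in the floor's top seats the pin. Stops bar turning too far. Two bright marks on the rim show the slot's ends. On the bench.
- cap2_c (a point): Centre (18 mm above its underside) of a third locking cap, same make and axes as cap1; it lies on the bench, open side up. Any cap fits any stand, and either way round.
- crate: Open grey plastic crate for empties, fixed on the bench: 170 mm (x) by 160 mm (y) by 60 mm high, walls and floor 4 mm. Origin: centre of its underside.
- organiser: Bystander: clear compartment box of connectors, 170 x 260 x 44 mm, lying flat. Origin at its underside.
- crimper: Bystander: crimping pliers with orange handles, 180 mm long, 18 mm high. Origin at its underside.
- battery: Bystander: power-tool battery pack, 75 x 110 x 65 mm. Origin at its underside.
Mind the look-alikes: they are no part of the job. What is meant by the crate is not pink, and is the larger of those in its own colour.

How it is judged (in metres and radians):
At the end, for the whole second after the job is handed in: Empty spool at rest in the crate; every full spool upright on its own stand (within 7 mm of the axis, centre 66 to 70.5 mm up) under a locked cap: level, within 6 mm of the axis, pocket along the pin within 0.2 rad, cap centre 111.5 to 116.5 mm up (x of empty_c in the frame of crate between -0.075 and 0.075 m and y of empty_c in the frame of crate between -0.07 and 0.07 m and z of empty_c in the frame of crate below 0.05 m and linear speed of each of empty, spool0, spool1, spool2 below 0.03 m/s and ((horizontal distance between spool0_c and stand0 below 0.007 m and z of spool0_c in the frame of stand0 between 0.066 and 0.0705 m and angle between spool0_c's own z axis and vertical below 0.06 rad) or (horizontal distance between spool0_c and stand1 below 0.007 m and z of spool0_c in the frame of stand1 between 0.066 and 0.0705 m and angle between spool0_c's own z axis and vertical below 0.06 rad) or (horizontal distance between spool0_c and stand2 below 0.007 m and z of spool0_c in the frame of stand2 between 0.066 and 0.0705 m and angle between spool0_c's own z axis and vertical below 0.06 rad)) and ((horizontal distance between spool1_c and stand0 below 0.007 m and z of spool1_c in the frame of stand0 between 0.066 and 0.0705 m and angle between spool1_c's own z axis and vertical below 0.06 rad) or (horizontal distance between spool1_c and stand1 below 0.007 m and z of spool1_c in the frame of stand1 between 0.066 and 0.0705 m and angle between spool1_c's own z axis and vertical below 0.06 rad) or (horizontal distance between spool1_c and stand2 below 0.007 m and z of spool1_c in the frame of stand2 between 0.066 and 0.0705 m and angle between spool1_c's own z axis and vertical below 0.06 rad)) and ((horizontal distance between spool2_c and stand0 below 0.007 m and z of spool2_c in the frame of stand0 between 0.066 and 0.0705 m and angle between spool2_c's own z axis and vertical below 0.06 rad) or (horizontal distance between spool2_c and stand1 below 0.007 m and z of spool2_c in the frame of stand1 between 0.066 and 0.0705 m and angle between spool2_c's own z axis and vertical below 0.06 rad) or (horizontal distance between spool2_c and stand2 below 0.007 m and z of spool2_c in the frame of stand2 between 0.066 and 0.0705 m and angle between spool2_c's own z axis and vertical below 0.06 rad)) and (value of joint brake0 below 0.002 m or (horizontal distance between cap0_c and stand0 below 0.006 m and z of cap0_c in the frame of stand0 between 0.1115 and 0.1165 m and angle between the y axis of cap0_c and the x axis of stand0, either way round below 0.2 rad and angle between cap0_c's own z axis and vertical below 0.06 rad) or (horizontal distance between cap1_c and stand0 below 0.006 m and z of cap1_c in the frame of stand0 between 0.1115 and 0.1165 m and angle between the y axis of cap1_c and the x axis of stand0, either way round below 0.2 rad and angle between cap1_c's own z axis and vertical below 0.06 rad) or (horizontal distance between cap2_c and stand0 below 0.006 m and z of cap2_c in the frame of stand0 between 0.1115 and 0.1165 m and angle between the y axis of cap2_c and the x axis of stand0, either way round below 0.2 rad and angle between cap2_c's own z axis and vertical below 0.06 rad)) and (value of joint brake1 below 0.002 m or (horizontal distance between cap0_c and stand1 below 0.006 m and z of cap0_c in the frame of stand1 between 0.1115 and 0.1165 m and angle between the y axis of cap0_c and the x axis of stand1, either way round below 0.2 rad and angle between cap0_c's own z axis and vertical below 0.06 rad) or (horizontal distance between cap1_c and stand1 below 0.006 m and z of cap1_c in the frame of stand1 between 0.1115 and 0.1165 m and angle between the y axis of cap1_c and the x axis of stand1, either way round below 0.2 rad and angle between cap1_c's own z axis and vertical below 0.06 rad) or (horizontal distance between cap2_c and stand1 below 0.006 m and z of cap2_c in the frame of stand1 between 0.1115 and 0.1165 m and angle between the y axis of cap2_c and the x axis of stand1, either way round below 0.2 rad and angle between cap2_c's own z axis and vertical below 0.06 rad)) and (value of joint brake2 below 0.002 m or (horizontal distance between cap0_c and stand2 below 0.006 m and z of cap0_c in the frame of stand2 between 0.1115 and 0.1165 m and angle between the y axis of cap0_c and the x axis of stand2, either way round below 0.2 rad and angle between cap0_c's own z axis and vertical below 0.06 rad) or (horizontal distance between cap1_c and stand2 below 0.006 m and z of cap1_c in the frame of stand2 between 0.1115 and 0.1165 m and angle between the y axis of cap1_c and the x axis of stand2, either way round below 0.2 rad and angle between cap1_c's own z axis and vertical below 0.06 rad) or (horizontal distance between cap2_c and stand2 below 0.006 m and z of cap2_c in the frame of stand2 between 0.1115 and 0.1165 m and angle between the y axis of cap2_c and the x axis of stand2, either way round below 0.2 rad and angle between cap2_c's own z axis and vertical below 0.06 rad))); the robot touches nothing.
It fails at once if the organiser is shifted by more than 3 cm (distance of organiser from where it was at the start of the episode above 0.03 m).
It fails at once if the crimper is shifted by more than 3 cm (distance of crimper from where it was at the start of the episode above 0.03 m).
It fails at once if the battery is shifted by more than 3 cm (distance of battery from where it was at the start of the episode above 0.03 m).
Of spool0, spool1, spool2 only 2 to 3 are there at a start; the rules pass over those that are not, and their reading is None.
At some moment in a run one of spool0, spool1, spool2, cap1, cap2 may be knocked a few centimetres aside while the robot is not near it.
It also fails if it takes over 210 s, if anything falls off the work surface, if the arm or the gripper's body presses on something with over 40 N, if the wrist force passes 120 N, or if a joint passes its speed limit or range.

## Robot

A 6-joint arm with a two-finger parallel gripper is mounted at the origin on the work surface. World frame = base frame: x ahead of the robot, y to its left, z up, the work surface at z = 0. Lengths are in mm, angles in rad, forces in N, time in s.
With the tool pointing down it reaches from about 250 to 725 mm from the base axis. Payload 9.7 kg.
Tool frame: the origin (TCP) lies on the front face of the gripper's body, between the roots of the fingers; the fingertips stand 73 mm ahead of it and the grasp point (between the pads) lies ctrl.grip_depth ahead of it (ctrl.grip_depth is the distance from the TCP to the grasp point, in mm); z points along the fingers, y is the direction in which the jaws open and shut (so a half turn about z gives the same grasp; the last joint's range is limited). The gripper opens to 85 mm and grips with 20 to 120 N. Pads are 22 mm wide; open, the fingers measure 114 mm over their backs; the gripper's body (76 mm by 85 mm) begins 54 mm behind the grasp point. The pads swing forward as they close: fully open they stand 13 mm farther back than shut.
Start: joints at [-1.322, 0.087, 0.176, 1.66, 0, 1.571], TCP at [135.43, -533.063, 303.884] pointing down, gripper open.
Joint ranges: [-3.13, 3.13], [-0.85, 1.81], [-1.15, 1.24], [-2.2, 2.28], [-1.44, 1.52], [-3.14, 3.14]. Speed limits (rad/s): [2.22, 2.22, 2.57, 3.14, 3.14, 3.14].

## Interface

Orientations are given as a unit quaternion [w, x, y, z].
In Python, from workcell import ctrl, get_image, camera_model, workorder, spot_in, cut_out, pinpoint gives the robot as it stands. The module is installed in compiled form; this text tells all that it offers.
- The arm moves only by the tool arm_command, never from a script. Its argument "plan" is a list of rows, each an object with "slide": the shift along the tool's x, y, z scaled (see below), a list of three; "twist": the turn about the tool's z scaled (see below). In form: [{"slide": [dx, dy, dz], "twist": twist}, ...]. A call has 1 to 20 rows; each row shifts and turns the commanded pose from where the row before left it, along the tool's axes as they then stand; what a row does not reach is not made up. The controller multiplies each number of a shift by 0.3 m and each number of a turn by 30 degrees. A row lasts 1/8 s, in which the tool goes at most 62.5 mm and 10.7 degrees, less where a joint would pass 70% of its speed; a pose out of reach is approached as far as the arm can. A call with a number of a shift or a turn outside -1 to 1 is refused whole. A call with a gripper value outside its range is refused whole. "jaw" is the closure, from 0 (fully open) to 1 (shut), set as the call begins (left out, the last holds). The fingers move at their own pace and stop on an object; "grip_force" is the grip in N (left out, the last holds). Time passes only in rows, so rows that do not move let the fingers close. It gives the time, the measured TCP pose, the force and the opening at its end, in the units of the state.
- ctrl.state(): the state, without advancing time (a new reading comes with each control period).
- get_image(name): name is "side" or "top" or "wrist"; returns the picture (384x512x3 uint8, red, green, blue); there is no depth.
- camera_model(name): a dict with "mtx" (3x3 intrinsics, pixels), "world_to_cam" (4x4, takes a point from world to camera coordinates). Camera axes: x right, y up, looking along -z (the intrinsics and any distortion apply to the point x, -y, -z); pixel columns grow to the right and rows downward; lengths in mm; the calibration is good to about 2 mm. The wrist camera is an equidistant fisheye: a pixel r from the principal point sees the ray r / f radians off the axis. A picture is of the moment at which its call begins: read the wrist's pose just before it. camera_model takes no time and is no camera call; for the wrist camera it gives the pose at the moment of the call.
- workorder.sign_off(): hands the job in, once; it reports no verdict.
Trained networks look in the newest picture that a camera, given by its name, has taken for a name from the list of things; names that differ only in an ending like _2 or _b are one class to them, and where a whole thing is asked for, a point or a joint stands for the part that bears it (a point fixed in the world has none). Each returns a list of dicts, best first, with "score" (0 to 1); they miss things now and then, are a little off and sometimes report something else, mostly with a low value. They report only what shows in the picture. A call takes as long as a camera call. They do not tell look-alikes from the thing itself.
- spot_in(query, camera): "position" ([x, y, z] in mm, in world coordinates, good to about 4 mm: the middle of the surface that is visible of it).
- cut_out(query, camera): "pixels" (384x512 bool, what is visible of it).
- pinpoint(query, camera): "position" ([x, y, z] in mm, in world coordinates, good to about 4 mm: a listed point, or the origin of a listed thing).
The state is a dict: "time_s": time; "joint_pos": joint angles; "qvel": joint speeds; "effort": joint torques, N m; "tcp_pos": TCP position; "tcp_rot": TCP orientation; "contact_force": force on the tool from outside, world axes, zero at the start; "wrist_torque": the same for the moment, N m; "grip_width": finger opening in mm.
Only numpy, scipy, OpenCV 4.12 (cv2) and the standard library are available. Lean on these libraries where they do the work, as an engineer would, in place of code of your own. Each camera call takes 0.05 s, during which the arm holds its last target. There are 200 camera calls.

## Working session

There is one attempt and no reset: what is moved stays moved. The work goes in short steps, Python scripts to look and compute and a tool call to move; the robot and the scene stay as the last step left them, time stands still between calls to the robot, and variables do not carry over. Pictures are saved under pics/ and viewed, on a budget of 14 in all, crops included, one or two more only if the job needs it, and the job is handed in when it is done.

Besides the shell and the picture viewer there is one more tool, called after "Call:" as name(argument=value, ...), one argument or row to a line, values as JSON. arm_command: Moves the arm, as the interface text tells. Its arguments: {"type":"object","properties":{"plan":{"type":"array"},"jaw":{"type":"number"},"grip_force":{"type":"number"}},"required":["plan"]}

```bash
ls; mkdir -p pics
cat > h.py <<'E'
from workcell import ctrl,get_image,camera_model,workorder,spot_in,cut_out,pinpoint
import numpy as np,cv2
def save(cam,name,crop=None,scale=1):
    im=get_image(cam)[:,:,::-1]
    if crop: a,b,c,d=crop; im=im[b:d,a:c]
    im=cv2.resize(im,None,fx=scale,fy=scale,interpolation=cv2.INTER_CUBIC)
    cv2.imwrite('pics/'+name,im)
def pp(q,cam,k=5):
    for r in pinpoint(q,cam)[:k]: print(q,cam,np.round(r['position']),round(r['score'],2))
E
python3 - <<'E'
from h import *
s=ctrl.state();print(s,ctrl.grip_depth)
save('top','t0.png',scale=1.5);save('side','s0.png',scale=1.5)
for q in ['stand0','stand0_pin','spool0_c','empty_c','cap0_c','crate','organiser','crimper','battery']: pp(q,'top');pp(q,'side')
for c in('top','side'):
  m=camera_model(c);print(c,m['mtx'].tolist(),np.round(m['world_to_cam'],3).tolist(),m.keys())
E
```

```text
pics
{'time_s': 0.0, 'joint_pos': array([-1.32196646e+00,  8.74886611e-02,  1.75120511e-01,  1.65982469e+00,
       -2.14600086e-05,  1.57076949e+00]), 'qvel': array([-9.34656665e-04, -1.27875906e-03,  9.56908984e-04, -6.52986347e-05,
       -2.57913282e-04, -4.86898315e-04]), 'effort': array([-2.22994968e-03, -5.20389998e+01,  4.64802969e+01,  1.63462147e-02,
       -1.50396418e-04,  1.07417614e-05]), 'tcp_pos': array([ 135.40931977, -532.92493362,  303.16030924]), 'tcp_rot': array([-6.91529426e-04,  9.92268533e-01,  1.24107500e-01, -9.72874199e-05]), 'contact_force': array([-0.10857294,  0.86071149,  0.10321711]), 'wrist_torque': array([-0.05492455, -0.02282421,  0.01366461]), 'grip_width': 85.38991039594404} 53.900000000000006
stand0 top [634. -18.   1.] 0.92
stand0 top [ 583. -186.    0.] 0.8
stand0 top [574. 159.  -2.] 0.6
stand0 side [ 581. -183.    0.] 0.87
stand0 side [572. 162.   2.] 0.74
stand0 side [633. -13.  -0.] 0.72
stand0 side [452. 218.  25.] 0.55
stand0_pin top [ 576. -183.  103.] 0.89
spool0_c top [454. 214.  28.] 0.5
spool0_c side [453. 215.  26.] 0.58
empty_c top
[... 655 characters left out ...]

crimper side [ 580. -184.  113.] 0.24
battery top [ 758. -239.   -1.] 0.69
battery side [ 758. -239.    3.] 0.87
battery side [796.  34.  -2.] 0.27
top [[448.87883320301086, 0.0, 260.9542429496274], [0.0, 448.87883320301086, 189.7636191513877], [0.0, 0.0, 1.0]] [[-0.009, -1.0, -0.005, 130.119], [0.997, -0.009, 0.072, -591.509], [-0.072, -0.005, 0.997, -1469.245], [0.0, 0.0, 0.0, 1.0]] dict_keys(['mtx', 'world_to_cam'])
side [[486.06417997680035, 0.0, 255.2857888417711], [0.0, 486.06417997680035, 193.60833218494176], [0.0, 0.0, 1.0]] [[-0.935, -0.353, 0.024, 594.715], [0.185, -0.429, 0.884, -158.742], [-0.302, 0.831, 0.466, -1421.707], [0.0, 0.0, 0.0, 1.0]] dict_keys(['mtx', 'world_to_cam'])
```

View pics/t0.png

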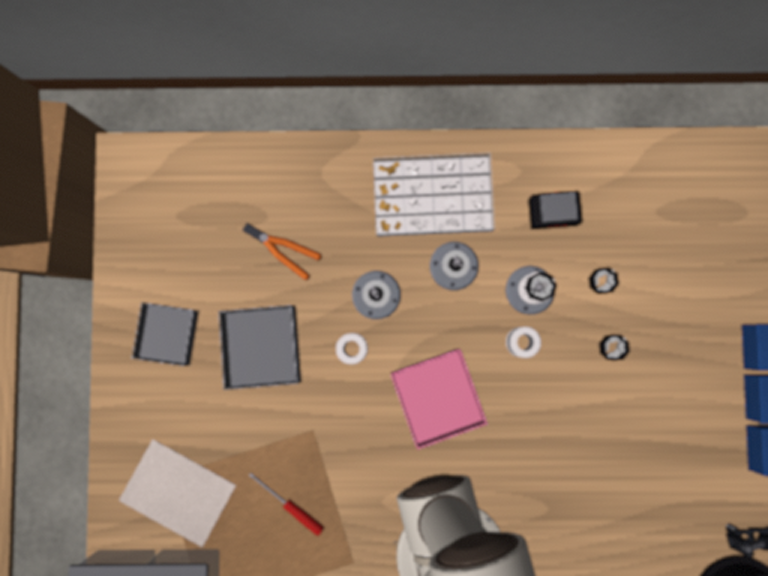

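View pics/s0.png

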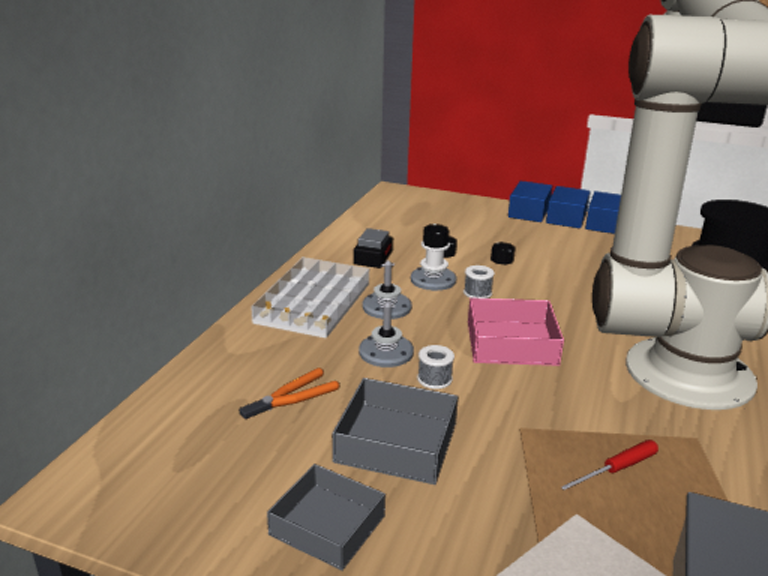

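In the top view (768x576) there are three trays: pink at (437,397), a large grey one at (260,347) and a small grey one at (165,334). The crate is the large grey one, at about world (458,416). The two full spools are at (350,348) and (523,342), with loose caps at (603,280) and (614,347). The stands are at (530,288, holding the empty), (455,265) and (376,294).

Call:
arm_command(
  plan=[
    {"slide": [0.156, -0.09, -0.024], "twist": 0},
    {"slide": [0.156, -0.09, -0.024], "twist": 0},
    {"slide": [0.156, -0.09, -0.024], "twist": 0},
    {"slide": [0.156, -0.09, -0.024], "twist": 0},
    {"slide": [0.156, -0.09, -0.024], "twist": 0},
    {"slide": [0.156, -0.09, -0.024], "twist": 0},
    {"slide": [0.156, -0.09, -0.024], "twist": 0},
    {"slide": [0.156, -0.09, -0.024], "twist": 0},
    {"slide": [0.156, -0.09, -0.024], "twist": 0},
    {"slide": [0.156, -0.09, -0.024], "twist": 0},
    {"slide": [0.156, -0.09, -0.024], "twist": 0},
    {"slide": [0, 0, 0], "twist": 0},
    {"slide": [0, 0, 0], "twist": 0},
  ],
  jaw=0,
  grip_force=60,
)

```text
time_s: 2.62
tcp_pos: [561.2, -118.4, 382.9]
tcp_rot: [0.0, 0.992, 0.124, -0.0]
contact_force: [0.3, 0.5, 0.2]
grip_width: 85.8
```

Run:
```python
from h import *
print(ctrl.state()['joint_pos'].round(3))
m=camera_model('wrist');print(np.round(m['mtx'],1).tolist(),np.round(m['world_to_cam'],4).tolist())
W=m['world_to_cam'];print('campos',-W[:3,:3].T@W[:3,3])
save('wrist','w0.png',scale=1.5)
for q in ['stand0','stand0_pin','spool0_c','empty_c','cap0_c','crate']: pp(q,'wrist')
```

```text
[-0.208  0.195  0.453  1.83  -0.     2.684]
[[297.3, 0.0, 251.3], [0.0, 297.3, 190.0], [0.0, 0.0, 1.0]] [[0.2469, -0.969, -0.001, -253.1626], [0.9236, 0.2356, -0.3025, -426.4838], [0.2934, 0.0738, 0.9532, -608.4573], [0.0, 0.0, 0.0, 1.0]]
campos [634.88935044 -99.92666383 450.69966064]
stand0 wrist [ 577. -183.    2.] 0.85
stand0 wrist [577. 165.  -1.] 0.77
stand0 wrist [635. -12.   4.] 0.65
stand0 wrist [ 580. -184.  119.] 0.51
stand0_pin wrist [ 578. -183.  102.] 0.87
stand0_pin wrist [ 582. -183.  116.] 0.25
spool0_c wrist [450. 212.  29.] 0.81
spool0_c wrist [685. 381.   2.] 0.25
empty_c wrist [ 583. -180.   70.] 0.57
empty_c wrist [687. 380.   0.] 0.27
cap0_c wrist [ 584. -182.  116.] 0.74
crate wrist [342.  33.   2.] 0.84
```

View pics/w0.png

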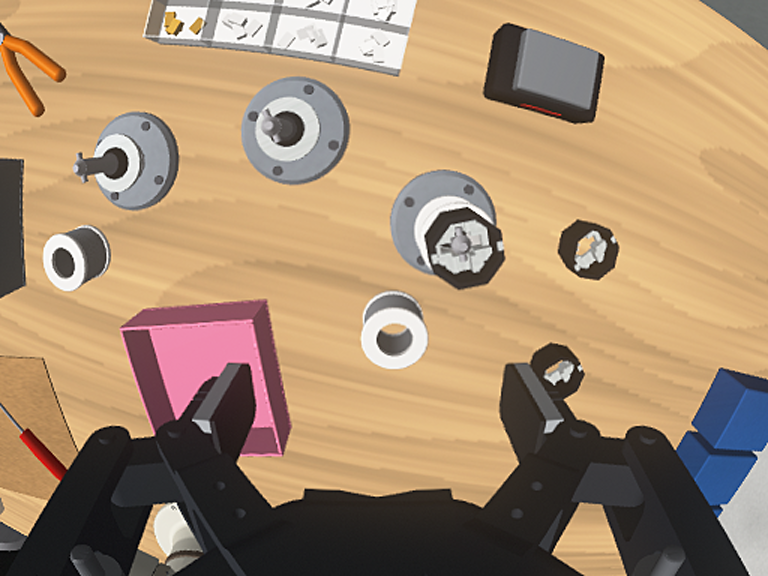

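```bash
cat >> h.py <<'E'
def ray(cam,uv,z,M=None):
    m=M or camera_model(cam);K=m['mtx'];W=m['world_to_cam'];u=(np.array(uv,float)-K[:2,2])/K[0,0]
    if cam=='wrist':
        r=np.hypot(*u);k=np.tan(r)/r if r>1e-9 else 1;u=u*k
    d=W[:3,:3].T@np.array([u[0],-u[1],-1]);c=-W[:3,:3].T@W[:3,3]
    return c+d*(z-c[2])/d[2]
def proj(cam,p,M=None):
    m=M or camera_model(cam);K=m['mtx'];W=m['world_to_cam'];q=W[:3,:3]@np.array(p,float)+W[:3,3];x,y,z=q[0],-q[1],-q[2]
    if cam=='wrist':
        h=np.hypot(x,y);t=np.arctan2(h,z);return K[:2,2]+K[0,0]*t*np.array([x,y])/max(h,1e-9)
    return K[:2,2]+K[0,0]*np.array([x,y])/z
def plan(to,yaw=None):
    s=ctrl.state();p=s['tcp_pos'];q=s['tcp_rot'];y0=2*np.arctan2(q[2],q[1])
    x=np.array([np.cos(y0),np.sin(y0)]);yt=np.array([np.sin(y0),-np.cos(y0)])
    d=np.array(to,float)-p;L=np.array([d[:2]@x,d[:2]@yt,-d[2]])
    print('yaw',round(y0,3),'tcp',p.round(1),'j6',s['joint_pos'][5].round(3),'local mm',L.round(1),'units',(L/300).round(4))
    if yaw is not None:
        t=(y0-yaw);t=(t+np.pi/2)%np.pi-np.pi/2;print('twist deg',np.degrees(t).round(1),'units',(np.degrees(t)/30).round(3),'or other half',(np.degrees(t-np.sign(t)*np.pi)/30).round(3))
E
python3 - <<'E'
from h import *
im=get_image('wrist')[:,:,::-1]
def c(x,y,n,s): return cv2.resize(im[y:y+n,x:x+n],(s,s),interpolation=cv2.INTER_CUBIC)
a=np.hstack([c(45,75,75,266),c(160,48,75,266),c(270,128,75,266)])
b=np.hstack([c(237,185,60,266),c(365,140,60,266),c(340,220,60,266)])
cv2.imwrite('pics/m0.png',np.vstack([a,b]))
M=camera_model('wrist');np.save('M0.npy',M,allow_pickle=True)
for n,uv,z in [('spoolB',(394/1.5,338/1.5),56),('spoolA',(65/1.5,263/1.5),56),('cap0',(464/1.5,247/1.5),132),('capL1',(588/1.5,249/1.5),36),('capL2',(558/1.5,371/1.5),36)]: print(n,ray('wrist',uv,z).round(1))
E
```

```text
spoolB [ 465.1 -160.1   56. ]
spoolA [453.7 207.9  56. ]
cap0 [ 581.2 -180.4  132. ]
capL1 [ 598.3 -333.6   36. ]
capL2 [ 459.1 -353.9   36. ]
```

View pics/m0.png

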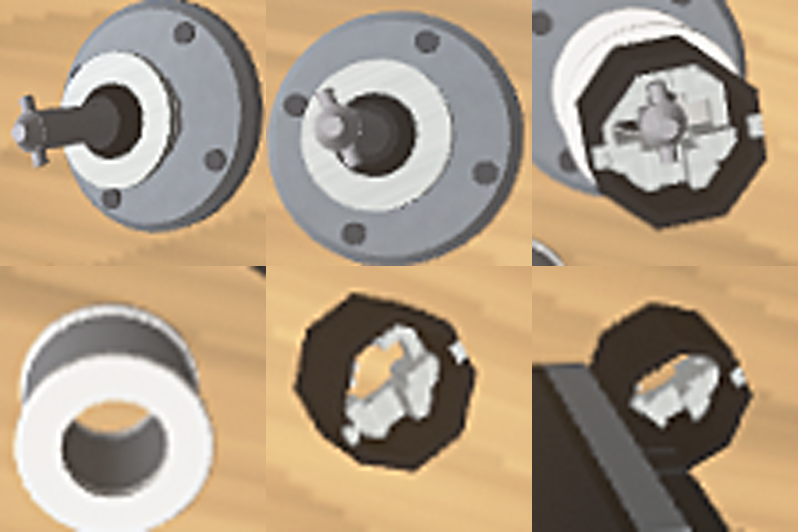

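Run:
```python
from h import *
def R(x,y,s,l,z): return ray('wrist',(x+l[0]*s,y+l[1]*s),z)
s=75/266
def two(n,a,b):
    d=b-a;print(n,'mid',((a+b)/2).round(1),'len',np.hypot(*d[:2]).round(1),'ang',np.degrees(np.arctan2(d[1],d[0])).round(1))
two('pin2',R(45,75,s,(25,102),104),R(45,75,s,(38,158),104))
two('pin1',R(160,48,s,(59,92),104),R(160,48,s,(81,170),104))
two('pin0',R(270,128,s,(126,88),104),R(270,128,s,(141,146),104))
two('cap0marks',R(270,128,s,(223,125),132),R(270,128,s,(71,158),132))
t=60/266
two('capL1',R(365,140,t,(194,86),36),R(365,140,t,(84,169),36))
for n,x,y,l in [('plate2',45,75,(117,120)),('plate1',160,48,(110,134))]: print(n,R(x,y,s,l,44).round(1))
print('base2',R(45,75,s,(152,116),14).round(1),'base1',R(160,48,s,(126,138),14).round(1))
plan([465,-160,100],0.249)
```

```text
pin2 mid [570.2 158.8 104. ] len 22.8 ang -153.9
pin1 mid [632.2 -14.6 104. ] len 27.6 ang -150.9
pin0 mid [ 580.3 -184.1  104. ] len 21.0 ang -148.8
cap0marks mid [ 578.4 -184.   132. ] len 50.0 ang 117.2
capL1 mid [ 596.6 -343.1   36. ] len 51.7 ang 141.1
plate2 [570.5 155.8  44. ]
plate1 [633.7 -15.7  44. ]
base2 [570.5 155.3  14. ] base1 [633.4 -16.5  14. ]
yaw 0.248 tcp [ 560.9 -118.9  383.3] j6 2.685 local mm [-103.    16.3  283.3] units [-0.3434  0.0543  0.9444]
twist deg -0.1 units -0.002 or other half 5.998
```

Call:
arm_command(
  plan=[
    {"slide": [-0.1145, 0.018, 0.09], "twist": 0},
    {"slide": [-0.1145, 0.018, 0.09], "twist": 0},
    {"slide": [-0.1145, 0.018, 0.09], "twist": 0},
    {"slide": [0, 0, 0.12], "twist": 0},
    {"slide": [0, 0, 0.12], "twist": 0},
    {"slide": [0, 0, 0.12], "twist": 0},
    {"slide": [0, 0, 0.12], "twist": 0},
    {"slide": [0, 0, 0.12], "twist": 0},
    {"slide": [0, 0, 0.06], "twist": 0},
    {"slide": [0, 0, 0.04], "twist": 0},
    {"slide": [0, 0, 0], "twist": 0},
  ],
)

```text
time_s: 4.4
tcp_pos: [465.4, -159.6, 92.2]
tcp_rot: [-0.0, 0.992, 0.124, -0.0]
contact_force: [0.4, -0.5, 0.9]
grip_width: 85.4
```

Call:
arm_command(
  plan=[
    {"slide": [0, 0, 0], "twist": 0},
    {"slide": [0, 0, 0], "twist": 0},
    {"slide": [0, 0, 0], "twist": 0},
    {"slide": [0, 0, 0], "twist": 0},
    {"slide": [0, 0, 0], "twist": 0},
    {"slide": [0, 0, 0], "twist": 0},
    {"slide": [0, 0, -0.1], "twist": 0},
    {"slide": [0, 0, -0.15], "twist": 0},
    {"slide": [0, 0, -0.15], "twist": 0},
    {"slide": [0, 0, 0], "twist": 0},
  ],
  jaw=1,
)

```text
time_s: 5.65
tcp_pos: [466.7, -160.0, 216.3]
tcp_rot: [0.001, 0.992, 0.124, 0.003]
contact_force: [1.2, -0.7, -3.4]
grip_width: 65.4
```

Run:
```python
from h import *
for q in ['spool0_c','stand0_pin','stand0','crate']: pp(q,'wrist')
save('wrist','w1.png',scale=1.5)
plan([633,-15.5,215],0.249)
```

```text
spool0_c wrist [450. 212.  28.] 0.75
stand0_pin wrist [ 576. -179.  105.] 0.57
stand0_pin wrist [ 578. -179.    1.] 0.18
stand0 wrist [637. -13.  -0.] 0.86
stand0 wrist [574. 163.   1.] 0.81
stand0 wrist [ 579. -180.    1.] 0.77
crate wrist [343.  30.  -2.] 0.73
yaw 0.249 tcp [ 464.9 -159.3  210.6] j6 2.563 local mm [198.4 -98.   -4.4] units [ 0.6613 -0.3266 -0.0147]
twist deg -0.0 units -0.0 or other half 6.0
```

View pics/w1.png

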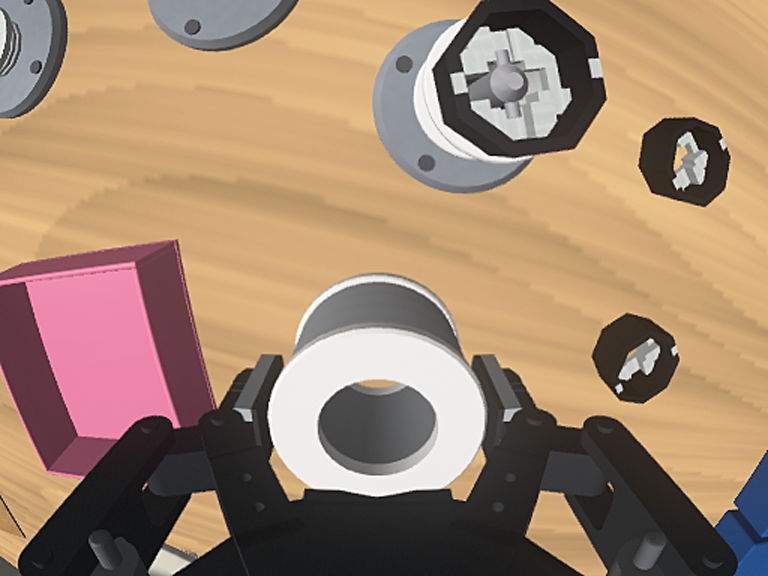

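The spool is held at 65.4 mm and centred, at (377,412). Cap0's marks are at (460,83) and (597,68).

Call:
arm_command(
  plan=[
    {"slide": [0.11, -0.109, -0.01], "twist": 0},
    {"slide": [0.11, -0.109, -0.005], "twist": 0},
    {"slide": [0.11, -0.109, 0], "twist": 0},
    {"slide": [0, 0, 0], "twist": 0},
  ],
)

```text
time_s: 6.4
tcp_pos: [537.8, -37.7, 214.9]
tcp_rot: [-0.0, 0.992, 0.126, -0.001]
contact_force: [-0.8, -0.5, -3.3]
grip_width: 65.5
```

Run:
```python
from h import *
save('wrist','w2.png',scale=1.5)
import json
m=camera_model('wrist');json.dump({k:v.tolist() for k,v in m.items()},open('M2.json','w'))
plan([633,-15.5,215]);print(ctrl.state()['contact_force'])
```

```text
yaw 0.251 tcp [537.1 -38.9 215.1] j6 2.818 local mm [98.7  1.2  0.1] units [3.29e-01 3.80e-03 2.00e-04]
[ 0.27584151  0.05526271 -3.59121829]
```

View pics/w2.png

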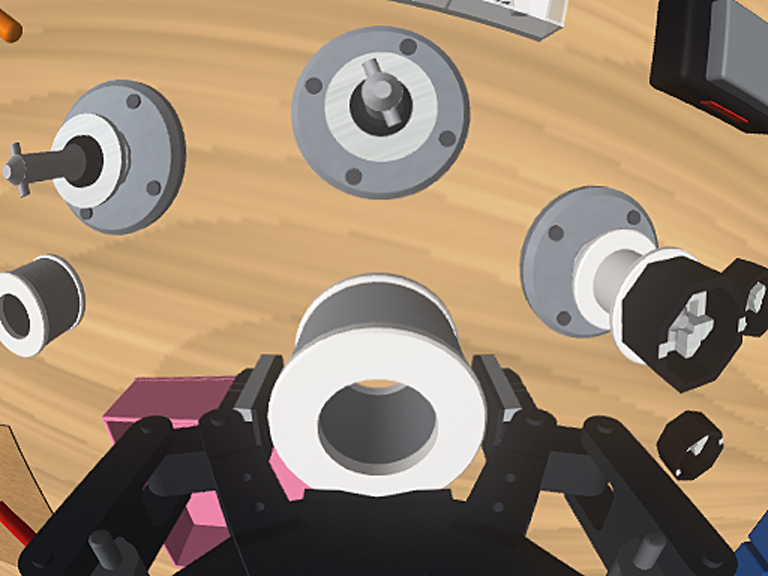

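Run:
```python
from h import *
import json
M={k:np.array(v) for k,v in json.load(open('M2.json')).items()}
r=lambda u,v,z:ray('wrist',(u/1.5,v/1.5),z,M)
print('base1',r(380.5,112,14).round(1),'plate1',r(382,107,44).round(1))
a,b=r(367,62,104),r(393,123,104);d=b-a;print('pin1',((a+b)/2).round(1),np.hypot(*d[:2]).round(1),np.degrees(np.arctan2(d[1],d[0])).round(1))
# bolts of stand2
print('base2',r((133+86)/2,(101+213)/2,14).round(1))
a,b=r(14,146,104),r(22,192,104);d=b-a;print('pin2',((a+b)/2).round(1),np.hypot(*d[:2]).round(1),np.degrees(np.arctan2(d[1],d[0])).round(1))
print('spool top',r(377,412,215-36).round(1), ctrl.state()['tcp_pos'])
```

```text
base1 [631.9 -16.5  14. ] plate1 [632.4 -17.   44. ]
pin1 [632.6 -15.6 104. ] 26.9 -143.3
base2 [570.5 156.   14. ]
pin2 [570.  157.5 104. ] 24.6 -157.4
spool top [543.1 -37.5 179. ] [537.11960962 -38.91417437 215.0516434 ]
```

Call:
arm_command(
  plan=[
    {"slide": [0.108, 0.002, 0], "twist": 0},
    {"slide": [0.108, 0.002, 0], "twist": 0},
    {"slide": [0.108, 0.002, 0], "twist": 0},
    {"slide": [0, 0, 0], "twist": 0},
    {"slide": [0, 0, 0.03], "twist": 0},
    {"slide": [0, 0, 0.05], "twist": 0},
    {"slide": [0, 0, 0.07], "twist": 0},
    {"slide": [0, 0, 0.05], "twist": 0},
    {"slide": [0, 0, 0.03], "twist": 0},
    {"slide": [0, 0, 0.02], "twist": 0},
    {"slide": [0, 0, 0], "twist": 0},
  ],
)

```text
time_s: 7.82
tcp_pos: [633.4, -16.8, 142.4]
tcp_rot: [-0.001, 0.992, 0.125, 0.004]
contact_force: [14.3, 8.8, -1.5]
grip_width: 65.5
```

Call:
arm_command(
  plan=[
    {"slide": [0.006, 0, 0], "twist": 0},
    {"slide": [0.004, 0, 0], "twist": 0},
    {"slide": [0, 0, 0.01], "twist": 0},
    {"slide": [0, 0, 0], "twist": 0},
  ],
)

```text
time_s: 8.32
tcp_pos: [634.7, -16.8, 139.1]
tcp_rot: [-0.001, 0.992, 0.124, 0.001]
contact_force: [2.2, 4.7, 5.5]
grip_width: 65.3
```

Call:
arm_command(
  plan=[
    {"slide": [0, 0, 0.008], "twist": 0},
    {"slide": [0, 0, 0], "twist": 0},
  ],
)

```text
time_s: 8.57
tcp_pos: [634.8, -16.9, 137.0]
tcp_rot: [-0.0, 0.992, 0.124, 0.001]
contact_force: [1.6, 5.0, 7.2]
grip_width: 65.4
```

Call:
arm_command(
  plan=[
    {"slide": [0, 0, 0], "twist": 0},
    {"slide": [0, 0, 0], "twist": 0},
    {"slide": [0, 0, 0], "twist": 0},
    {"slide": [0, 0, -0.05], "twist": 0},
    {"slide": [0, 0, -0.15], "twist": 0},
    {"slide": [-0.08, 0.08, -0.1], "twist": -0.35},
    {"slide": [0, 0, 0], "twist": -0.35},
    {"slide": [0, 0, 0], "twist": -0.35},
    {"slide": [0, 0, 0], "twist": 0},
  ],
  jaw=0,
)

```text
time_s: 9.7
tcp_pos: [617.4, -46.4, 227.2]
tcp_rot: [0.0, 0.922, 0.388, 0.0]
contact_force: [-0.2, -0.2, -0.6]
grip_width: 85.4
```

Run:
```python
from h import *
import json
save('wrist','w3.png',scale=1.5)
m=camera_model('wrist');json.dump({k:v.tolist() for k,v in m.items()},open('M3.json','w'))
for q in ['spool0_c','cap0_c','stand0_pin']: pp(q,'wrist')
plan([580,-183,215],np.radians(29));print(ctrl.state()['contact_force'])
```

```text
cap0_c wrist [ 582. -182.  115.] 0.98
yaw 0.796 tcp [617.4 -46.3 226.4] j6 2.271 local mm [-123.8   69.    11.4] units [-0.4128  0.23    0.038 ]
twist deg 16.6 units 0.553 or other half -5.447
[-0.65922379  0.31373786 -0.2182933 ]
```

View pics/w3.png

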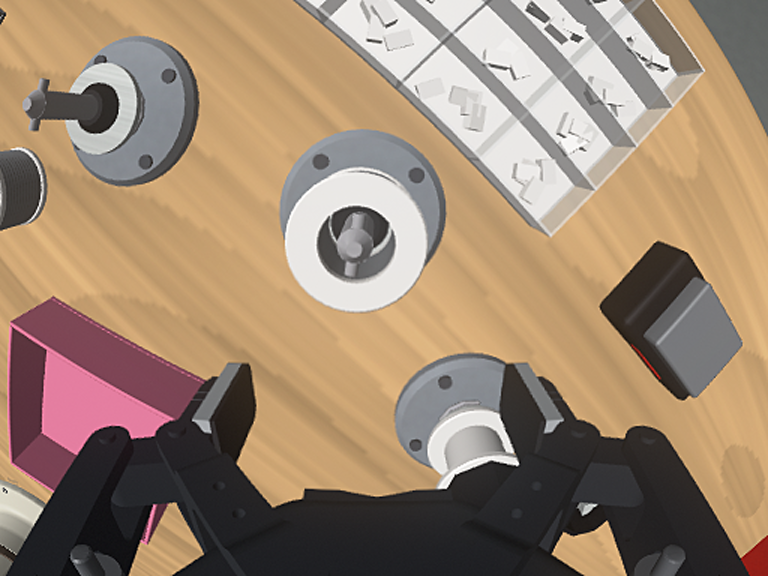

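Call:
arm_command(
  plan=[
    {"slide": [-0.146, 0.0264, -0.02], "twist": 0},
    {"slide": [-0.146, 0.0264, -0.02], "twist": 0},
    {"slide": [-0.146, 0.0264, -0.02], "twist": 0},
    {"slide": [-0.146, 0.0264, -0.02], "twist": 0},
    {"slide": [-0.146, 0.0264, -0.02], "twist": 0},
    {"slide": [0, 0, 0], "twist": 0.293},
    {"slide": [0, 0, 0], "twist": 0.293},
    {"slide": [0, 0, 0], "twist": 0},
  ],
)

```text
time_s: 10.9
tcp_pos: [492.9, -230.9, 256.3]
tcp_rot: [0.0, 0.97, 0.243, 0.0]
contact_force: [0.0, -0.8, -0.4]
grip_width: 85.8
```

Run:
```python
from h import *
import json
m=camera_model('wrist');json.dump({k:v.tolist() for k,v in m.items()},open('M4.json','w'))
c=proj('wrist',[580,-183,132]).round().astype(int);print(c)
im=get_image('wrist')[:,:,::-1]
x,y=max(c[0]-75,0),max(c[1]-55,0);print(x,y)
A=cv2.resize(im[y:y+110,x:x+150],None,fx=3.5,fy=3.5,interpolation=cv2.INTER_CUBIC)
import os
B=cv2.resize(im,(262,196));o=np.zeros((385,790,3),np.uint8);o[:A.shape[0],:A.shape[1]]=A;o[:196,528:]=B;cv2.imwrite('pics/w4.png',o)
M={k:np.array(v) for k,v in json.load(open('M3.json')).items()}
r=lambda u,v,z:ray('wrist',(u/1.5,v/1.5),z,M)
a,b=r(358,214,104),r(350,275,104);d=b-a;print('pin1',((a+b)/2).round(1),np.hypot(*d[:2]).round(1),np.degrees(np.arctan2(d[1],d[0])).round(1));print('spool on 1',r(356,241,100).round(1))
a,b=r(43,82,104),r(36,131,104);d=b-a;print('pin2',((a+b)/2).round(1),np.hypot(*d[:2]).round(1),np.degrees(np.arctan2(d[1],d[0])).round(1))
plan([580,-183,215],np.radians(28));print(ctrl.state()['contact_force'])
```

```text
[250  63]
175 8
pin1 [633.8 -14.5 104. ] 27.7 -142.5
spool on 1 [635.  -14.4 100. ]
pin2 [571.3 156.6 104. ] 26.0 -147.4
yaw 0.494 tcp [ 492.9 -230.8  256.2] j6 2.21 local mm [99.3 -0.8 41.2] units [ 0.331  -0.0026  0.1375]
twist deg 0.3 units 0.01 or other half -5.99
[ 0.37977175 -0.22999534 -0.78121794]
```

View pics/w4.png

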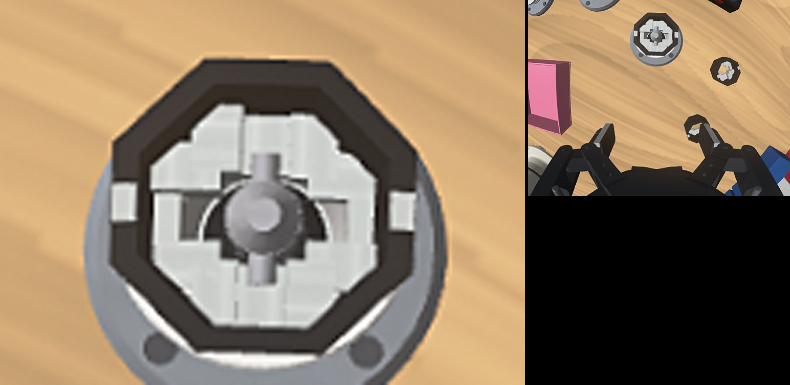

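The crop shows the cap0 marks at (124,202) and (401,210), and the pin tips at (266,158) and (261,280).

Run:
```python
from h import *
import json
M={k:np.array(v) for k,v in json.load(open('M4.json')).items()}
r=lambda u,v,z:ray('wrist',(175+u/3.5,8+v/3.5),z,M)
for n,p,q,z in[('marks',(124,202),(401,210),132),('pin0',(266,158),(261,280),104),('flat',(112,145),(110,264),132),('flat2',(414,150),(413,272),132)]:
  a,b=r(*p,z),r(*q,z);d=b-a;print(n,((a+b)/2).round(1),np.hypot(*d[:2]).round(1),np.degrees(np.arctan2(d[1],d[0])).round(1))
plan([580,-183,173])
```

```text
marks [ 578.1 -184.1  132. ] 50.3 -63.7
pin0 [ 578.  -184.2  104. ] 26.1 -154.1
flat [ 565.5 -159.5  132. ] 22.4 -153.1
flat2 [ 590.3 -208.7  132. ] 23.0 -152.1
yaw 0.494 tcp [ 492.9 -230.8  256.2] j6 2.21 local mm [99.3 -0.8 83.2] units [ 0.331  -0.0026  0.2775]
```

Call:
arm_command(
  plan=[
    {"slide": [0.108, -0.001, 0], "twist": 0.02},
    {"slide": [0.108, -0.001, 0], "twist": 0.02},
    {"slide": [0.109, 0, 0], "twist": 0.02},
    {"slide": [0, 0, 0.08], "twist": 0},
    {"slide": [0, 0, 0.09], "twist": 0},
    {"slide": [0, 0, 0.07], "twist": 0},
    {"slide": [0, 0, 0.037], "twist": 0},
    {"slide": [0, 0, 0], "twist": 0},
    {"slide": [0, 0, 0], "twist": 0},
  ],
)

```text
time_s: 12.08
tcp_pos: [579.4, -185.3, 174.1]
tcp_rot: [0.0, 0.974, 0.228, 0.001]
contact_force: [-0.4, -0.1, 0.0]
grip_width: 85.6
```

Call:
arm_command(
  plan=[
    {"slide": [0, 0, 0], "twist": 0},
    {"slide": [0, 0, 0], "twist": 0},
    {"slide": [0, 0, 0], "twist": 0},
    {"slide": [0, 0, 0], "twist": 0},
    {"slide": [0, 0, 0], "twist": 0},
    {"slide": [0, 0, 0], "twist": 0},
    {"slide": [0, 0, 0], "twist": 0},
  ],
  jaw=1,
  grip_force=90,
)

```text
time_s: 12.95
tcp_pos: [579.2, -185.0, 174.3]
tcp_rot: [0.0, 0.974, 0.228, 0.001]
contact_force: [-1.4, 1.5, 6.2]
grip_width: 54.9
```

Call:
arm_command(
  plan=[
    {"slide": [0, 0, 0.01], "twist": 0},
    {"slide": [0, 0, 0.008], "twist": 0},
    {"slide": [0, 0, 0], "twist": 0},
  ],
)

```text
time_s: 13.32
tcp_pos: [579.3, -185.0, 169.5]
tcp_rot: [0.0, 0.974, 0.228, 0.001]
contact_force: [-2.8, 3.2, 10.0]
grip_width: 54.4
```

Call:
arm_command(
  plan=[
    {"slide": [0, 0, 0.004], "twist": 0},
    {"slide": [0, 0, 0], "twist": -0.3},
    {"slide": [0, 0, 0], "twist": -0.3},
    {"slide": [0, 0, 0], "twist": -0.3},
    {"slide": [0, 0, 0], "twist": 0},
  ],
)

```text
time_s: 13.95
tcp_pos: [579.9, -185.7, 169.0]
tcp_rot: [0.002, 0.893, 0.45, 0.001]
contact_force: [0.1, -0.4, 11.1]
grip_width: 55.0
```

Call:
arm_command(
  plan=[
    {"slide": [0, 0, 0], "twist": -0.3},
    {"slide": [0, 0, 0], "twist": -0.3},
    {"slide": [0, 0, 0], "twist": -0.3},
    {"slide": [0, 0, 0], "twist": -0.3},
    {"slide": [0, 0, 0], "twist": -0.3},
    {"slide": [0, 0, 0], "twist": -0.3},
    {"slide": [0, 0, 0], "twist": -0.3},
    {"slide": [0, 0, 0], "twist": 0},
  ],
)

```text
time_s: 14.95
tcp_pos: [580.3, -185.6, 169.2]
tcp_rot: [0.003, 0.526, 0.85, 0.001]
contact_force: [0.9, -1.8, 10.3]
grip_width: 55.0
```

Call:
arm_command(
  plan=[
    {"slide": [0, 0, -0.02], "twist": 0},
    {"slide": [0, 0, -0.02], "twist": 0},
    {"slide": [0, 0, -0.02], "twist": 0},
    {"slide": [0, 0, 0], "twist": 0},
  ],
)

```text
time_s: 15.45
tcp_pos: [579.1, -185.1, 184.7]
tcp_rot: [-0.0, 0.527, 0.85, 0.0]
contact_force: [-0.2, -0.5, -1.3]
grip_width: 54.5
```

Call:
arm_command(
  plan=[
    {"slide": [0, 0, -0.075], "twist": 0},
    {"slide": [0, 0, -0.075], "twist": 0},
    {"slide": [0.03, 0.1375, 0], "twist": 0},
    {"slide": [0.03, 0.1375, 0], "twist": 0},
    {"slide": [0.03, 0.1375, 0], "twist": 0},
    {"slide": [0, 0, 0], "twist": 0},
    {"slide": [0, 0, 0], "twist": 0},
  ],
)

```text
time_s: 16.32
tcp_pos: [677.7, -106.0, 228.7]
tcp_rot: [-0.001, 0.527, 0.85, -0.0]
contact_force: [-0.1, -0.1, -1.4]
grip_width: 54.8
```

```bash
cat >> h.py <<'E'
import json
def closeup(name,p,cam='wrist',w=150,h=110,f=3.5,f2=1.0):
    """crop round world point p, with the whole picture beside it"""
    m=camera_model(cam);json.dump({k:v.tolist() for k,v in m.items()},open(name+'.json','w'))
    c=proj(cam,p,m).round().astype(int);im=get_image(cam)[:,:,::-1]
    x,y=[int(np.clip(c[0]-w//2,0,512-w)),int(np.clip(c[1]-h//2,0,384-h))]
    A=cv2.resize(im[y:y+h,x:x+w],None,fx=f,fy=f,interpolation=cv2.INTER_CUBIC)
    B=cv2.resize(im,(262,196));o=np.zeros((max(A.shape[0],196),A.shape[1]+262,3),np.uint8);o[:A.shape[0],:A.shape[1]]=A;o[:196,A.shape[1]:]=B
    cv2.imwrite(f'pics/{name}.png',o);json.dump([x,y,f],open(name+'.off','w'));print('crop origin',x,y,'centre in crop',((c-[x,y])*f).round())
def meas(name,items,cam='wrist'):
    M={k:np.array(v) for k,v in json.load(open(name+'.json')).items()};x,y,f=json.load(open(name+'.off'))
    for n,p,q,z in items:
        a,b=[ray(cam,(x+t[0]/f,y+t[1]/f),z,M) for t in(p,q)];d=b-a
        print(n,'mid',((a+b)/2).round(1),'len',np.hypot(*d[:2]).round(1),'ang',(np.degrees(np.arctan2(d[1],d[0]))%180).round(1))
E
python3 - <<'E'
from h import *
closeup('w5',[634,-16,104]);plan([634,-15.8,200])
E
```

```text
crop origin 180 9 centre in crop [262. 192.]
yaw 2.031 tcp [ 677.4 -106.4  229.1] j6 0.955 local mm [100.5   1.3  29.1] units [0.3349 0.0043 0.097 ]
```

View pics/w5.png

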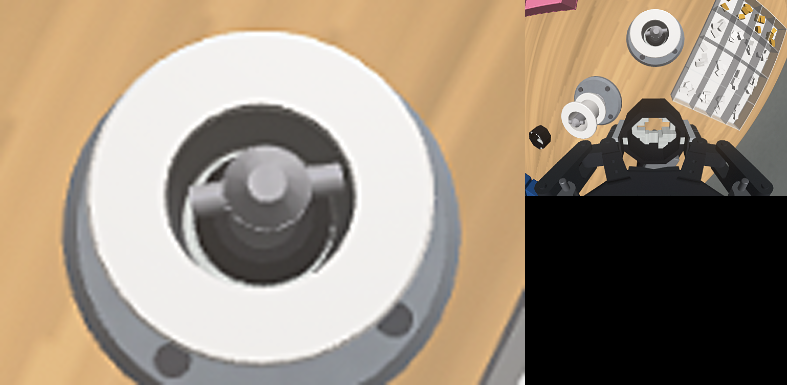

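Run:
```python
from h import *
meas('w5',[('pin1',(193,201),(343,179),104),('nose',(267,181),(267,181.1),114),('spooltop',(88,195),(436,195),100),('sp2',(262,32),(262,360),100)])
```

```text
pin1 mid [634.6 -14.8 104. ] len 27.5 ang 35.3
nose mid [634.1 -14.8 114. ] len 0.0 ang 116.4
spooltop mid [633.6 -15.1 100. ] len 64.8 ang 26.6
sp2 mid [633.7 -15.5 100. ] len 63.3 ang 116.4
```

Call:
arm_command(
  plan=[
    {"slide": [0.112, 0.002, 0], "twist": 0},
    {"slide": [0.112, 0.002, 0], "twist": 0},
    {"slide": [0.112, 0.002, 0], "twist": 0},
    {"slide": [0, 0, 0.03], "twist": -0.15},
    {"slide": [0, 0, 0.05], "twist": -0.147},
    {"slide": [0, 0, 0.04], "twist": 0},
    {"slide": [0, 0, 0.02], "twist": 0},
    {"slide": [0, 0, 0.015], "twist": 0},
    {"slide": [0, 0, 0.01], "twist": 0},
    {"slide": [0, 0, 0], "twist": 0},
    {"slide": [0, 0, 0], "twist": 0},
  ],
)

```text
time_s: 17.75
tcp_pos: [634.9, -14.9, 180.3]
tcp_rot: [0.0, 0.46, 0.888, 0.0]
contact_force: [-0.0, -0.5, -1.0]
grip_width: 54.7
```

Call:
arm_command(
  plan=[
    {"slide": [0, 0, 0.01], "twist": 0},
    {"slide": [0, 0, 0.01], "twist": 0},
    {"slide": [0, 0, 0.01], "twist": 0},
    {"slide": [0, 0, 0.008], "twist": 0},
    {"slide": [0, 0, 0], "twist": 0},
  ],
)

```text
time_s: 18.38
tcp_pos: [635.3, -14.8, 169.8]
tcp_rot: [0.001, 0.459, 0.888, 0.001]
contact_force: [-1.2, 0.8, 8.9]
grip_width: 54.6
```

Call:
arm_command(
  plan=[
    {"slide": [0, 0, 0.004], "twist": 0},
    {"slide": [0, 0, 0], "twist": 0.3},
    {"slide": [0, 0, 0], "twist": 0.3},
    {"slide": [0, 0, 0], "twist": 0.3},
    {"slide": [0, 0, 0], "twist": 0.3},
    {"slide": [0, 0, 0], "twist": 0.3},
    {"slide": [0, 0, 0], "twist": 0.3},
    {"slide": [0, 0, 0], "twist": 0.3},
    {"slide": [0, 0, 0], "twist": 0.3},
    {"slide": [0, 0, 0], "twist": 0.3},
    {"slide": [0, 0, 0], "twist": 0.3},
    {"slide": [0, 0, 0], "twist": 0},
  ],
)

```text
time_s: 19.88
tcp_pos: [635.7, -14.6, 169.2]
tcp_rot: [0.0, 0.953, 0.302, 0.002]
contact_force: [0.4, 1.8, 9.0]
grip_width: 54.6
```

Call:
arm_command(
  plan=[
    {"slide": [0, 0, -0.008], "twist": 0},
    {"slide": [0, 0, -0.008], "twist": 0},
    {"slide": [0, 0, 0], "twist": 0},
  ],
)

```text
time_s: 20.25
tcp_pos: [635.6, -14.6, 173.7]
tcp_rot: [0.0, 0.953, 0.303, 0.002]
contact_force: [1.4, 1.5, 6.6]
grip_width: 54.4
```

Call:
arm_command(
  plan=[
    {"slide": [0, 0, 0], "twist": 0},
    {"slide": [0, 0, 0], "twist": 0},
    {"slide": [0, 0, 0], "twist": 0},
    {"slide": [0, 0, 0], "twist": 0},
    {"slide": [0, 0, -0.05], "twist": 0},
    {"slide": [0, 0, -0.15], "twist": 0},
    {"slide": [-0.14, 0, -0.1], "twist": 0},
    {"slide": [-0.14, 0, 0], "twist": 0},
    {"slide": [0, 0, 0], "twist": 0},
  ],
  jaw=0,
  grip_force=60,
)

```text
time_s: 21.38
tcp_pos: [564.9, -64.7, 264.5]
tcp_rot: [0.001, 0.953, 0.302, 0.001]
contact_force: [0.4, -0.1, -0.6]
grip_width: 85.4
```

Run:
```python
from h import *
closeup('w6',[634,-16,120]);plan([579,-184.5,180],np.radians(26.5))
for q in ['cap0_c','empty_c','spool0_c','stand0']: pp(q,'wrist')
for q in ['spool0_c','cap0_c','empty_c']: pp(q,'top')
```

```text
crop origin 177 32 centre in crop [262. 192.]
yaw 0.614 tcp [565.8 -64.  263.9] j6 2.414 local mm [-58.7 106.1  83.9] units [-0.1956  0.3535  0.2797]
twist deg 8.7 units 0.29 or other half -5.71
cap0_c wrist [635. -14. 116.] 0.6
empty_c wrist [ 582. -185.   73.] 0.63
empty_c wrist [ 576. -182.   -0.] 0.49
spool0_c wrist [451. 212.  30.] 0.77
stand0 wrist [636. -11.   0.] 0.67
stand0 wrist [576. 166.   1.] 0.66
stand0 wrist [ 579. -180.    2.] 0.65
stand0 wrist [451. 214.  29.] 0.55
stand0 wrist [638. -11. 105.] 0.54
spool0_c top [454. 214.  28.] 0.5
cap0_c top [ 580. -181.  119.] 0.75
empty_c top [ 580. -182.   69.] 0.69
empty_c top [ 601. -342.   18.] 0.16
```

View pics/w6.png

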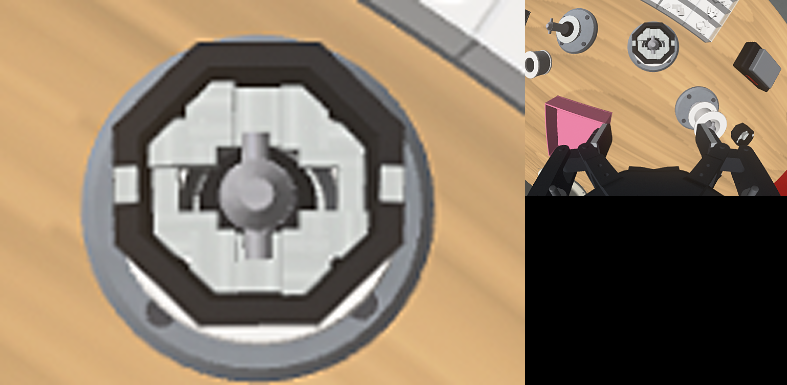

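Cap0 is locked on stand1: the pin lies in the pocket, with the marks at (125,184) and (393,184) perpendicular to it. Next is the empty spool.

Call:
arm_command(
  plan=[
    {"slide": [-0.065, 0.118, 0], "twist": 0},
    {"slide": [-0.065, 0.118, 0], "twist": 0},
    {"slide": [-0.065, 0.118, 0], "twist": 0},
    {"slide": [0, 0, 0.015], "twist": -0.35},
    {"slide": [0, 0, 0.015], "twist": -0.35},
    {"slide": [0, 0, 0.015], "twist": -0.35},
    {"slide": [0, 0, 0.015], "twist": -0.35},
    {"slide": [0, 0, 0.015], "twist": -0.35},
    {"slide": [0, 0, 0.015], "twist": -0.35},
    {"slide": [0, 0, 0.015], "twist": -0.35},
    {"slide": [0, 0, 0.015], "twist": -0.35},
    {"slide": [0, 0, 0.08], "twist": 0},
    {"slide": [0, 0, 0.1], "twist": 0},
    {"slide": [0, 0, 0.08], "twist": 0},
    {"slide": [0, 0, 0.035], "twist": 0},
    {"slide": [0, 0, 0], "twist": 0},
  ],
)

```text
time_s: 23.78
tcp_pos: [579.7, -183.7, 137.3]
tcp_rot: [-0.001, 0.505, 0.863, -0.0]
contact_force: [0.3, -0.1, 0.4]
grip_width: 85.8
```

Call:
arm_command(
  plan=[
    {"slide": [0, 0, 0], "twist": 0},
    {"slide": [0, 0, 0], "twist": 0},
    {"slide": [0, 0, 0], "twist": 0},
    {"slide": [0, 0, 0], "twist": 0},
    {"slide": [0, 0, 0], "twist": 0},
    {"slide": [0, 0, -0.05], "twist": 0},
    {"slide": [0, 0, -0.1], "twist": 0},
    {"slide": [0, 0, -0.15], "twist": 0},
    {"slide": [0, 0, -0.05], "twist": 0},
    {"slide": [0, 0, 0], "twist": 0},
  ],
  jaw=1,
  grip_force=30,
)

```text
time_s: 25.02
tcp_pos: [580.2, -184.0, 243.9]
tcp_rot: [0.001, 0.505, 0.863, 0.0]
contact_force: [0.0, 0.2, -1.1]
grip_width: 65.5
```

Run:
```python
from h import *
plan([458,415,245]); print(ctrl.state()['grip_width'],ctrl.state()['contact_force'])
save('top','t1.png',scale=1.5)
pp('crate','top');pp('spool0_c','top');pp('cap0_c','top');pp('empty_c','top');pp('empty_c','wrist')
```

```text
yaw 2.082 tcp [ 580.2 -184.   243.9] j6 0.753 local mm [582.2 186.4  -1.1] units [ 1.9408  0.6214 -0.0037]
65.4825709718323 [ 0.03320451  0.16933487 -1.05221831]
crate top [489. 624.   5.] 0.92
crate top [348.  28.   3.] 0.89
crate top [455. 411.  -1.] 0.62
spool0_c top [454. 214.  29.] 0.65
cap0_c top [638. -13. 116.] 0.61
empty_c top [632. -21.  -1.] 0.65
empty_c top [ 579. -180.  176.] 0.57
empty_c wrist [ 582. -185.   73.] 0.63
empty_c wrist [ 576. -182.   -0.] 0.49
```

View pics/t1.png

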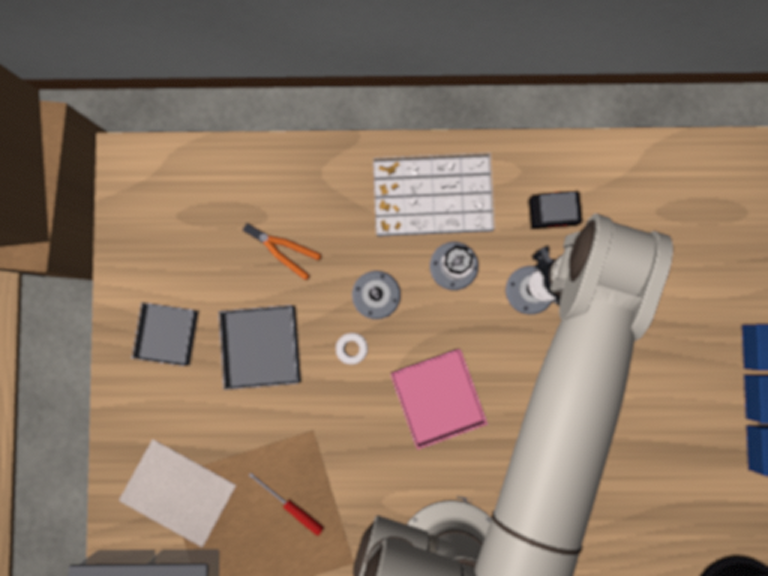

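Call:
arm_command(
  plan=[
    {"slide": [0.1764, 0.0565, 0], "twist": 0},
    {"slide": [0.1764, 0.0565, 0], "twist": 0},
    {"slide": [0.1764, 0.0565, 0], "twist": 0},
    {"slide": [0.1764, 0.0565, 0], "twist": 0},
    {"slide": [0.1764, 0.0565, 0], "twist": 0},
    {"slide": [0.1764, 0.0565, 0], "twist": 0},
    {"slide": [0.1764, 0.0565, 0], "twist": 0},
    {"slide": [0.1764, 0.0565, 0], "twist": 0},
    {"slide": [0.1764, 0.0565, 0], "twist": 0},
    {"slide": [0.1764, 0.0565, 0], "twist": 0},
    {"slide": [0.1764, 0.0565, 0], "twist": 0},
    {"slide": [0, 0, 0.08], "twist": 0},
    {"slide": [0, 0, 0.08], "twist": 0},
    {"slide": [0, 0, 0], "twist": 0},
  ],
)

```text
time_s: 27.08
tcp_pos: [456.8, 414.5, 192.1]
tcp_rot: [-0.001, 0.505, 0.863, -0.002]
contact_force: [0.2, 0.5, 0.1]
grip_width: 65.9
```

Run:
```python
from h import *
save('wrist','w7.png',scale=1.2); plan([457,413,103])
a=ctrl.state();pp('spool0_c','wrist');pp('stand0','wrist')
m=camera_model('wrist');json.dump({k:v.tolist() for k,v in m.items()},open('w7.json','w'));json.dump([0,0,1.2],open('w7.off','w'))
```

```text
yaw 2.082 tcp [457.3 414.7 193.9] j6 1.796 local mm [-1.3 -1.1 90.9] units [-0.0044 -0.0036  0.3029]
```

View pics/w7.png

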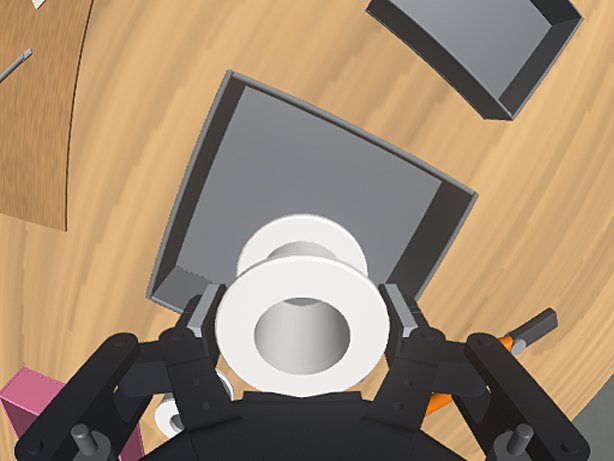

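The empty spool hangs over the large grey crate (centre about (310,190)), and the smaller grey one is at (480,60). I'm lowering it now.

Call:
arm_command(
  plan=[
    {"slide": [0, 0, 0.1], "twist": 0},
    {"slide": [0, 0, 0.1], "twist": 0},
    {"slide": [0, 0, 0.07], "twist": 0},
    {"slide": [0, 0, 0.025], "twist": 0},
    {"slide": [0, 0, 0], "twist": 0},
  ],
)

```text
time_s: 27.85
tcp_pos: [458.0, 415.1, 107.0]
tcp_rot: [0.0, 0.506, 0.863, 0.0]
contact_force: [0.1, -0.5, 0.5]
grip_width: 65.4
```

Call:
arm_command(
  plan=[
    {"slide": [0, 0, 0], "twist": 0},
    {"slide": [0, 0, 0], "twist": 0},
    {"slide": [0, 0, 0], "twist": 0},
    {"slide": [0, 0, -0.1], "twist": 0},
    {"slide": [0, 0, -0.2], "twist": 0},
    {"slide": [0, 0, -0.15], "twist": 0},
    {"slide": [0, 0, 0], "twist": 0},
  ],
  jaw=0,
  grip_force=60,
)

```text
time_s: 28.72
tcp_pos: [458.6, 415.8, 245.9]
tcp_rot: [0.001, 0.505, 0.863, 0.003]
contact_force: [-0.2, 0.2, -0.7]
grip_width: 85.6
```

Run:
```python
from h import *
get_image('wrist');pp('empty_c','wrist')
get_image('top');pp('spool0_c','top');pp('cap0_c','top');pp('empty_c','top')
get_image('side');pp('spool0_c','side');pp('empty_c','side')
plan([452,212,180]);
```

```text
empty_c wrist [463. 417.  34.] 0.85
spool0_c top [459. 213.  32.] 0.65
cap0_c top [638. -13. 119.] 0.47
empty_c top [458. 417.  33.] 0.78
spool0_c side [453. 213.  26.] 0.67
empty_c side [460. 419.  33.] 0.67
yaw 2.082 tcp [457.5 414.9 240.4] j6 1.796 local mm [-174.3 -104.1   60.4] units [-0.5809 -0.3469  0.2012]
```

Call:
arm_command(
  plan=[
    {"slide": [-0.1526, -0.0572, 0], "twist": 0},
    {"slide": [-0.1526, -0.0572, 0], "twist": 0},
    {"slide": [-0.1526, -0.0572, 0], "twist": 0},
    {"slide": [-0.1526, -0.0572, 0], "twist": 0},
    {"slide": [-0.1526, -0.0572, 0], "twist": 0},
    {"slide": [-0.1526, -0.0572, 0], "twist": 0},
    {"slide": [0, 0, 0], "twist": 0},
  ],
)

```text
time_s: 30.05
tcp_pos: [502.5, 122.5, 241.1]
tcp_rot: [0.0, 0.507, 0.862, -0.0]
contact_force: [-0.4, 0.8, 0.4]
grip_width: 85.3
```

Run:
```python
from h import *
closeup('w8',[453,212,56],w=300,h=220,f=1.8); pp('spool0_c','wrist');plan([453,212,92])
r=cut_out('spool0_c','wrist')
# white flange of the top: fit ellipse numerically via bright pixels in a window
im=get_image('wrist');x,y,f=json.load(open('w8.off'))
g=(im.min(2)>175).astype(np.uint8)
c=proj('wrist',[453,212,56]).astype(int)
n,l,st,ce=cv2.connectedComponentsWithStats(g)
k=max((i for i in range(1,n) if np.hypot(*(ce[i]-c))<40),key=lambda i:st[i,4]);
cs,_=cv2.findContours((l==k).astype(np.uint8),cv2.RETR_CCOMP,cv2.CHAIN_APPROX_NONE)
for q in cs:
    if len(q)>30:
        e=cv2.fitEllipse(q);print('ellipse',e,ray('wrist',e[0],56).round(1))
```

```text
crop origin 103 0 centre in crop [270. 126.]
spool0_c wrist [441. 188.  29.] 0.77
yaw 2.081 tcp [502.2 124.9 241.1] j6 1.305 local mm [100.1  -0.5 149.1] units [ 0.3336 -0.0015  0.4969]
ellipse ((228.4625701904297, 89.09101867675781), (74.1259536743164, 75.69575500488281), 74.60302734375) [442.2 191.   56. ]
ellipse ((227.96548461914062, 89.40094757080078), (42.37226867675781, 43.065914154052734), 96.53729248046875) [442.  190.5  56. ]
```

View pics/w8.png

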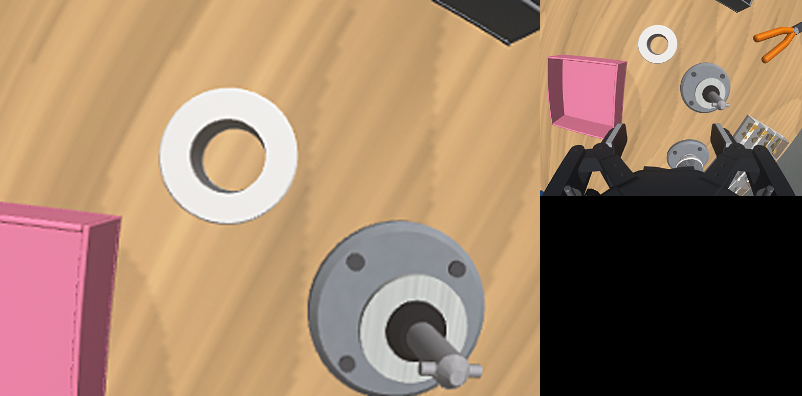

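The spool has been knocked from (453,212) to (442,191): ellipse at (229,155) in the crop. The pink crate edge stays clear of the finger sweep.

Call:
arm_command(
  plan=[
    {"slide": [0.145, -0.034, 0], "twist": 0},
    {"slide": [0.145, -0.034, 0], "twist": 0},
    {"slide": [0, 0, 0.1], "twist": 0},
    {"slide": [0, 0, 0.13], "twist": 0},
    {"slide": [0, 0, 0.13], "twist": 0},
    {"slide": [0, 0, 0.09], "twist": 0},
    {"slide": [0, 0, 0.047], "twist": 0},
    {"slide": [0, 0, 0], "twist": 0},
  ],
)

```text
time_s: 31.25
tcp_pos: [441.4, 191.5, 91.6]
tcp_rot: [-0.0, 0.505, 0.863, -0.0]
contact_force: [-0.1, -0.5, 1.0]
grip_width: 85.4
```

Run:
```python
from h import *
meas('w8',[('pin2',(419,368),(481,371),104),('base2',(457,269),(347,363),14),('base2edge',(308,310),(485,310),14),('plate2',(360,330),(467,330),44),('pinkcorner',(120,217),(80,217),60)])
plan([442,191,92])
```

```text
pin2 mid [569.6 160.1 104. ] len 28.9 ang 25.7
base2 mid [570.4 160.1  14. ] len 85.5 ang 71.3
base2edge mid [567.  162.7  14. ] len 107.7 ang 29.6
plate2 mid [569.7 160.2  44. ] len 59.8 ang 29.3
pinkcorner mid [401.9 136.7  60. ] len 20.4 ang 26.3
yaw 2.083 tcp [441.4 191.5  91.6] j6 1.468 local mm [-0.7  0.3 -0.4] units [-0.0023  0.0009 -0.0012]
```

Call:
arm_command(
  plan=[
    {"slide": [0, 0, 0], "twist": 0},
    {"slide": [0, 0, 0], "twist": 0},
    {"slide": [0, 0, 0], "twist": 0},
    {"slide": [0, 0, 0], "twist": 0},
    {"slide": [0, 0, 0], "twist": 0},
    {"slide": [0, 0, -0.1], "twist": 0},
    {"slide": [0, 0, -0.15], "twist": 0},
    {"slide": [0, 0, -0.17], "twist": 0},
    {"slide": [0, 0, 0], "twist": 0},
  ],
  jaw=1,
)

```text
time_s: 32.38
tcp_pos: [443.3, 191.6, 223.0]
tcp_rot: [0.002, 0.505, 0.863, 0.003]
contact_force: [1.4, 0.4, -4.1]
grip_width: 66.2
```

Call:
arm_command(
  plan=[
    {"slide": [-0.1, 0.106, 0], "twist": 0},
    {"slide": [-0.1, 0.106, 0], "twist": 0},
    {"slide": [-0.1, 0.106, 0], "twist": 0},
    {"slide": [0, 0, 0], "twist": 0},
    {"slide": [0, 0, 0.04], "twist": 0},
    {"slide": [0, 0, 0.06], "twist": 0},
    {"slide": [0, 0, 0.06], "twist": 0},
    {"slide": [0, 0, 0.05], "twist": 0},
    {"slide": [0, 0, 0.03], "twist": 0},
    {"slide": [0, 0, 0.015], "twist": 0},
    {"slide": [0, 0, 0], "twist": 0},
  ],
)

```text
time_s: 33.75
tcp_pos: [569.5, 159.5, 141.7]
tcp_rot: [0.0, 0.505, 0.863, 0.001]
contact_force: [1.7, 2.6, -6.6]
grip_width: 66.3
```

Call:
arm_command(
  plan=[
    {"slide": [0, 0, 0.008], "twist": 0},
    {"slide": [0, 0, 0.008], "twist": 0},
    {"slide": [0, 0, 0], "twist": 0},
  ],
)

```text
time_s: 34.12
tcp_pos: [569.6, 159.6, 137.8]
tcp_rot: [0.001, 0.505, 0.863, 0.001]
contact_force: [2.3, 4.0, 4.9]
grip_width: 65.8
```

Call:
arm_command(
  plan=[
    {"slide": [0, 0, 0], "twist": 0},
    {"slide": [0, 0, 0], "twist": 0},
    {"slide": [0, 0, 0], "twist": 0},
    {"slide": [0, 0, -0.05], "twist": 0},
    {"slide": [0, 0, -0.15], "twist": 0},
    {"slide": [0, 0, -0.14], "twist": 0},
    {"slide": [-0.1492, -0.1064, 0], "twist": 0},
    {"slide": [-0.1492, -0.1064, 0], "twist": 0},
    {"slide": [-0.1492, -0.1064, 0], "twist": 0},
    {"slide": [-0.1492, -0.1064, 0], "twist": 0},
    {"slide": [-0.1492, -0.1064, 0], "twist": 0},
    {"slide": [-0.1492, -0.1064, 0], "twist": 0},
    {"slide": [-0.1492, -0.1064, 0], "twist": 0},
    {"slide": [-0.1492, -0.1064, 0], "twist": 0},
    {"slide": [-0.1492, -0.1064, 0], "twist": 0},
    {"slide": [-0.1492, -0.1064, 0], "twist": 0},
    {"slide": [-0.1492, -0.1064, 0], "twist": 0},
    {"slide": [0, 0, 0], "twist": 0},
  ],
  jaw=0,
)

```text
time_s: 36.38
tcp_pos: [502.4, -445.4, 238.5]
tcp_rot: [-0.0, 0.507, 0.862, -0.0]
contact_force: [0.2, -0.5, -0.4]
grip_width: 85.1
```

Run:
```python
from h import *
closeup('w9',[455,-355,36],w=200,h=150,f=2.6);plan([455,-355,100]);pp('cap1_c','wrist')
```

```text
crop origin 156 0 centre in crop [260. 187.]
yaw 2.079 tcp [ 503.  -443.5  238.8] j6 0.34 local mm [100.7   1.2 138.8] units [0.3357 0.0039 0.4628]
cap1_c wrist [ 597. -347.   22.] 0.79
```

View pics/w9.png

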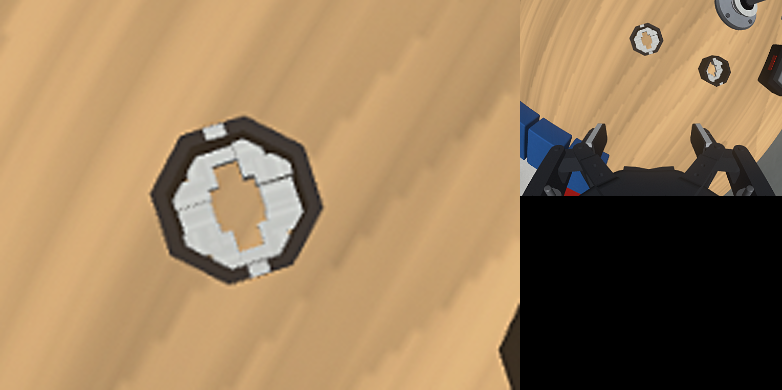

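Run:
```python
from h import *
meas('w9',[('marks',(214,131),(260,268),36),('diag',(152,195),(322,208),36),('diag2',(243,116),(230,283),36)])
plan([452,-366,96])
```

```text
marks mid [ 450.5 -362.2   36. ] len 50.9 ang 137.1
diag mid [ 450.7 -362.6   36. ] len 58.6 ang 24.4
diag2 mid [ 450.3 -362.2   36. ] len 59.1 ang 114.7
yaw 2.081 tcp [ 503.4 -442.3  239.2] j6 0.34 local mm [ 91.7  -7.6 143.2] units [ 0.3057 -0.0254  0.4772]
```

Call:
arm_command(
  plan=[
    {"slide": [0.1595, -0.012, 0], "twist": 0},
    {"slide": [0.1595, -0.012, 0], "twist": 0},
    {"slide": [0, 0, 0.08], "twist": -0.3},
    {"slide": [0, 0, 0.12], "twist": -0.3},
    {"slide": [0, 0, 0.14], "twist": 0},
    {"slide": [0, 0, 0.11], "twist": 0},
    {"slide": [0, 0, 0.06], "twist": 0},
    {"slide": [0, 0, 0.024], "twist": 0},
    {"slide": [0, 0, 0], "twist": 0},
  ],
)

```text
time_s: 37.6
tcp_pos: [451.0, -362.0, 79.4]
tcp_rot: [0.0, 0.364, 0.931, -0.0]
contact_force: [0.8, -0.8, 0.3]
grip_width: 86.0
```

Call:
arm_command(
  plan=[
    {"slide": [0, 0, 0], "twist": 0},
    {"slide": [0, 0, 0], "twist": 0},
    {"slide": [0, 0, 0], "twist": 0},
    {"slide": [0, 0, 0], "twist": 0},
    {"slide": [0, 0, 0], "twist": 0},
    {"slide": [0, 0, 0], "twist": 0},
    {"slide": [0, 0, -0.1], "twist": 0},
    {"slide": [0, 0, -0.2], "twist": 0},
    {"slide": [0, 0, -0.2], "twist": 0},
    {"slide": [0, 0, 0], "twist": 0},
  ],
  jaw=1,
  grip_force=90,
)

```text
time_s: 38.85
tcp_pos: [451.8, -363.1, 234.4]
tcp_rot: [0.004, 0.364, 0.931, -0.001]
contact_force: [0.1, 0.7, -1.0]
grip_width: 54.2
```

Call:
arm_command(
  plan=[
    {"slide": [0.0891, 0.1546, 0], "twist": 0},
    {"slide": [0.0891, 0.1546, 0], "twist": 0},
    {"slide": [0.0891, 0.1546, 0], "twist": 0},
    {"slide": [0.0891, 0.1546, 0], "twist": 0},
    {"slide": [0.0891, 0.1546, 0], "twist": 0},
    {"slide": [0.0891, 0.1546, 0], "twist": 0},
    {"slide": [0.0891, 0.1546, 0], "twist": 0},
    {"slide": [0.0891, 0.1546, 0], "twist": 0},
    {"slide": [0.0891, 0.1546, 0], "twist": 0},
    {"slide": [0.0891, 0.1546, 0], "twist": 0},
    {"slide": [0, 0, 0], "twist": -0.326},
    {"slide": [0, 0, 0], "twist": -0.326},
    {"slide": [0, 0, 0], "twist": -0.326},
    {"slide": [0, 0, 0], "twist": -0.326},
    {"slide": [0, 0, 0], "twist": -0.326},
    {"slide": [0, 0, 0], "twist": -0.326},
    {"slide": [0, 0, 0], "twist": -0.326},
    {"slide": [0, 0, 0], "twist": 0},
  ],
)

```text
time_s: 41.1
tcp_pos: [568.7, 159.9, 227.7]
tcp_rot: [-0.001, -0.222, 0.975, -0.0]
contact_force: [0.1, 0.1, -0.9]
grip_width: 54.5
```

Run:
```python
from h import *
plan([569.8,159.8,181],np.radians(25.7))
```

```text
yaw 3.59 tcp [568.7 159.9 227.7] j6 -0.174 local mm [-1.  -0.6 46.7] units [-0.0032 -0.002   0.1556]
twist deg -0.0 units -0.001 or other half 5.999
```

Call:
arm_command(
  plan=[
    {"slide": [-0.003, -0.002, 0.03], "twist": 0},
    {"slide": [0, 0, 0.05], "twist": 0},
    {"slide": [0, 0, 0.04], "twist": 0},
    {"slide": [0, 0, 0.02], "twist": 0},
    {"slide": [0, 0, 0.015], "twist": 0},
    {"slide": [0, 0, 0.004], "twist": 0},
    {"slide": [0, 0, 0], "twist": 0},
  ],
)

```text
time_s: 41.98
tcp_pos: [570.0, 159.9, 181.2]
tcp_rot: [0.0, -0.223, 0.975, 0.0]
contact_force: [0.1, -0.3, -1.1]
grip_width: 54.7
```

Call:
arm_command(
  plan=[
    {"slide": [0, 0, 0.012], "twist": 0},
    {"slide": [0, 0, 0.012], "twist": 0},
    {"slide": [0, 0, 0.012], "twist": 0},
    {"slide": [0, 0, 0.006], "twist": 0},
    {"slide": [0, 0, 0], "twist": 0},
  ],
)

```text
time_s: 42.6
tcp_pos: [570.2, 160.0, 169.6]
tcp_rot: [0.001, -0.223, 0.975, 0.0]
contact_force: [-2.1, 0.0, 9.9]
grip_width: 54.3
```

Call:
arm_command(
  plan=[
    {"slide": [0, 0, 0.003], "twist": 0},
    {"slide": [0, 0, 0], "twist": 0.3},
    {"slide": [0, 0, 0], "twist": 0.3},
    {"slide": [0, 0, 0], "twist": 0.3},
    {"slide": [0, 0, 0], "twist": 0.3},
    {"slide": [0, 0, 0], "twist": 0.3},
    {"slide": [0, 0, 0], "twist": 0.3},
    {"slide": [0, 0, 0], "twist": 0.3},
    {"slide": [0, 0, 0], "twist": 0.3},
    {"slide": [0, 0, 0], "twist": 0.3},
    {"slide": [0, 0, 0], "twist": 0.3},
    {"slide": [0, 0, 0], "twist": 0},
    {"slide": [0, 0, -0.008], "twist": 0},
    {"slide": [0, 0, -0.008], "twist": 0},
    {"slide": [0, 0, 0], "twist": 0},
  ],
)

```text
time_s: 44.48
tcp_pos: [570.7, 160.1, 173.8]
tcp_rot: [0.001, 0.532, 0.847, 0.001]
contact_force: [1.1, -0.2, 7.1]
grip_width: 54.4
```

Call:
arm_command(
  plan=[
    {"slide": [0, 0, 0], "twist": 0},
    {"slide": [0, 0, 0], "twist": 0},
    {"slide": [0, 0, 0], "twist": 0},
    {"slide": [0, 0, 0], "twist": 0},
    {"slide": [0, 0, -0.05], "twist": 0},
    {"slide": [0, 0, -0.15], "twist": 0},
    {"slide": [-0.15, 0, -0.1], "twist": 0},
    {"slide": [-0.15, 0, 0], "twist": 0},
    {"slide": [0, 0, 0], "twist": 0},
  ],
  jaw=0,
)

```text
time_s: 45.6
tcp_pos: [610.1, 76.4, 263.4]
tcp_rot: [0.001, 0.533, 0.846, 0.0]
contact_force: [-1.1, 0.9, 0.2]
grip_width: 85.4
```

Run:
```python
from h import *
closeup('w10',[570,160,120],w=150,h=130,f=3.5)
get_image('top');get_image('side')
for c in('top','side','wrist'):
  for q in('spool0_c','empty_c','cap0_c','organiser','crimper','battery','crate'): pp(q,c,3)
```

```text
crop origin 178 12 centre in crop [262. 228.]
spool0_c top [570. 161.  70.] 0.65
spool0_c top [796.  32.   2.] 0.29
empty_c top [460. 416.  32.] 0.6
empty_c top [ 578. -185.  101.] 0.33
cap0_c top [567. 163. 118.] 0.41
organiser top [794.  32.   2.] 0.82
crimper top [683. 380.   4.] 0.56
battery top [ 755. -238.   -3.] 0.7
crate top [458. 411.  -1.] 0.69
crate top [488. 624.   1.] 0.65
spool0_c side [574. 160.  63.] 0.79
empty_c side [458. 419.  30.] 0.66
cap0_c side [635. -15. 117.] 0.87
cap0_c side [573. 163. 118.] 0.38
organiser side [794.  29.   1.] 0.83
crimper side [682. 379.  -3.] 0.82
battery side [ 759. -242.   -1.] 0.56
crate side [484. 628.  -2.] 0.69
crate side [346.  30.  -0.] 0.66
crate side [ 599. -345.   19.] 0.43
cap0_c wrist [636. -14. 117.] 0.59
cap0_c wrist [573. 160. 104.] 0.57
organiser wrist [792.  31.   2.] 0.85
organiser wrist [636. -12. 115.] 0.51
crimper wrist [575. 162.  -0.] 0.6
crate wrist [342.  27.   2.] 0.63
```

View pics/w10.png

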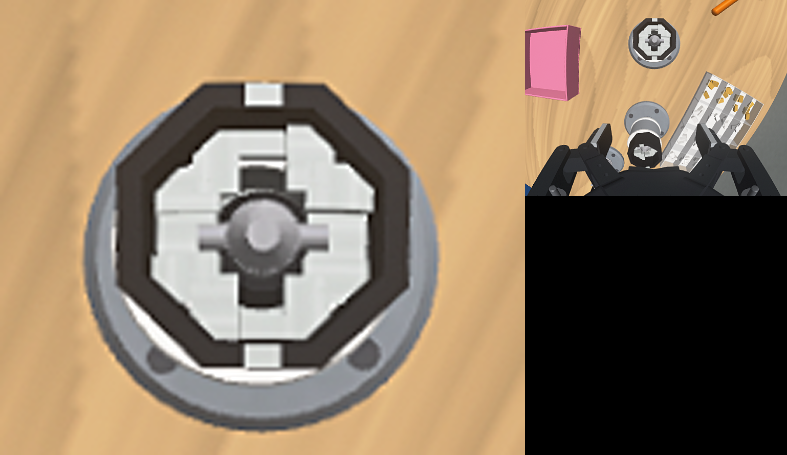

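Run:
```python
from h import *
s=ctrl.state();print(s['time_s'],s['contact_force'].round(2));print(workorder.sign_off())
```

```text
46.8 [ 0.48 -0.21  0.3 ]
the job is handed in; nothing more can be done
None
```

The job is handed in after about 47 s of robot time. The empty spool is in the large grey crate, and both full spools are on their own stands under locked caps.

- **Empty spool:** I unlocked cap0 and lifted the empty spool off stand0 into the crate. The top and side cameras both place it near (459, 417), inside the crate and about 30 mm up.
- **First full spool:** it is on the stand at (634, -15), locked with cap0.
- **Second full spool:** it had been knocked about 25 mm aside before I reached for it. I spotted this in a close look and picked it up from its new place. It is on the stand at (570, 160), locked with one of the two loose caps.
- **Left over:** one cap stays on the bench, and stand0 is empty. The pictures showed only two full spools; I saw no third.

**Last checks:** close-up pictures of both caps, taken after letting go, show the pin lying across the slot marks, so each pin is seated in its pocket. The organiser, pliers and battery read within 4 mm of their first positions, about the networks' own accuracy. The arm was clear of everything with about zero force at hand-in.

**Disagreements:** I had no direct reading of the final spool and cap heights. The networks' heights (caps 116–118 mm, one outlier at 104; spool 63–70 mm) scatter by more than the allowed ranges. I relied on the close-ups and on the tool height and force when I let the caps rise. I viewed 15 pictures, one over the budget.

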